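# Turn the brush's status sign to the tick

## Task

The scrub brush has been cleaned. Turn the revolving sign that stands right behind it half a turn, so that the board shows its tick where it now shows the barred ring, in line with its foot again. Leave the brush where it lies, and leave the other sign, behind the carton, as it is.

Things in the scene. Friction and masses are not known exactly. Their poses are not given: they have to be found in the camera images.
- brush_panel (a joint): Turning board of the brush's sign (rad, + anticlockwise from above). 0: in line with its foot, the face with a black barred ring towards the robot (foot's -x); +3.14 or -3.14: in line again, the face with a black tick that way. Starts within 0.15 of 0. No stops; turns either way against slight friction (0.6 N at the board's edge) and stays where left.
- brush_sign_axis (a point): On the vertical pivot line of the brush's sign, at mid-board, 95 mm up; axes of its fixed foot (70 mm along y, 56 along x, 10 high). White board 90 mm wide, 70 high, 8 thick, 60 to 130 mm above the worktop, pivoted at its middle; 9 mm cap to 134. The other sign is 150 mm or more away: to the right if y here exceeds 0.28 m, else left; nothing else within 80 mm tops 60 mm.
- carton_panel (a joint): Turning board of the other sign, of the same make and size, which stands behind the printed white carton (52x96x34 mm); rad, 0 when in line with its foot, starts within 0.15 of 0. To be left alone. (Above the rear of the worktop, beyond about x = 0.62 m, a wall shelf hangs less than 0.6 m up: lift the hand only a little over the boards.)
- brush_center (a point): Centre, half-way up, of the loose grey scrub brush with a bow handle (30 mm deep, 85 long, 55 high), long side roughly along y, about 105 mm in front of its sign, on the robot's side.

How it is judged:
By the outcome, as a careful person would: the job done as asked, in the order asked, and still so for the second after the job is handed in, with the robot touching nothing.
It also fails if it takes over 42 s, if anything falls off the work surface, if the arm or the gripper's body presses on something with over 40 N, if the wrist force passes 120 N, or if a joint passes its speed limit or range.

## Robot

A 7-joint arm with a two-finger parallel gripper is mounted at the origin on a cart in front of the work surface, level with it; the furniture and walls round the work are solid. World frame = base frame: x ahead of the robot, y to its left, z up, the work surface at z = 0. Lengths are in m, angles in rad, forces in N, time in s.
With the tool pointing down it reaches from about 0.425 to 0.975 m from the base axis. Payload 16.7 kg.
Tool frame: the origin (TCP) lies midway between the tips of the shut fingers; the grasp point (between the pads) lies r.grip_depth behind it (r.grip_depth is the distance from the TCP to the grasp point, in m); z points along the fingers, y is the direction in which the jaws open and shut (so a half turn about z gives the same grasp; the last joint's range is limited). The gripper opens to 85 mm and grips with 20 to 120 N. Pads are 22 mm wide; open, the fingers measure 114 mm over their backs; the gripper's body (76 mm by 85 mm) begins 54 mm behind the grasp point. The pads swing forward as they close: fully open they stand 13 mm farther back than shut.
Start: joints at [-1.49, 0.426, 0.074, 1.606, -0.034, 1.111, -0.067], TCP at [0.154, 0.657, 0.231] pointing down, gripper open.
Joint ranges: [-2.85, 2.85], [-0.5, 2.14], [-1.23, 1.37], [0.21, 2.46], [-1.02, 4.16], [0.16, 2.05], [-2.73, 2.73]. Speed limits (rad/s): [1.89, 1.89, 2.39, 2.39, 3.01, 3.01, 3.01].

## Interface

Orientations are given as a unit quaternion [w, x, y, z].
In Python, from rig import readout, optics, close_job, r gives the robot as it stands.
- The arm moves only by the tool servo_tool, never from a script. Its arguments are lists of equal length, an entry for each row: "linear": the shift along the tool's x, y, z in cm, a list of three; "twist": the turn, a rotation vector about the tool's x, y, z in rad, a list of three; "fingers": the opening, from 0 (shut) to 1 (fully open). A call has 1 to 5 rows; each row is the pose to reach, as a shift and turn from the pose measured when the call began, along the tool's axes at that moment; what a row does not reach only later rows make up. A row lasts 1/10 s, in which the tool goes at most 50 mm and 8.59 degrees, less where a joint would pass 70% of its speed; a pose out of reach is approached as far as the arm can. A call with a gripper value outside its range is refused whole. The fingers move at their own pace and stop on an object; the grip force is fixed at half the most. Time passes only in rows, so rows that repeat a pose let the fingers close. It gives the time, the measured TCP pose, the force and the opening at its end, in the units of the state.
- readout.observe(): the state, without advancing time (a new reading comes with each control period).
- optics.read_camera(name): name is "scene" or "side" or "wrist"; returns (picture, depth): 384x512x3 uint8, red, green, blue; 384x512 float32, m along the optical axis (not along the pixel's ray), 0 where there is no reading.
- optics.camera_info(name): a dict with "fx", "fy", "cx", "cy" (pixels), "D" ([k1, k2, p1, p2, k3] as OpenCV has them; the pictures are not rectified), "eye" and "orientation" of the camera in the world. Camera axes: x right, y down, z forward; pixel columns grow to the right and rows downward; lengths in m; the calibration is good to about 2 mm. A picture is of the moment at which its call begins: read the wrist's pose just before it. camera_info takes no time and is no camera call; for the wrist camera it gives the pose at the moment of the call.
- close_job(): hands the job in, once; it reports no verdict.
The state is a dict: "time_s": time; "joint_positions": joint angles; "joint_vel": joint speeds; "joint_efforts": joint torques, N m; "tool_pos": TCP position; "eef_rot": TCP orientation; "wrist_force": force on the tool from outside, world axes, zero at the start; "torque": the same for the moment, N m; "grip_width": opening from 0.0 (shut) to 1.0 (fully open).
Only numpy, scipy, OpenCV 4.12 (cv2) and the standard library are available. Lean on these libraries where they do the work, as an engineer would, in place of code of your own. Each camera call takes 0.05 s, during which the arm holds its last target.

## Working session

There is one attempt and no reset: what is moved stays moved. The work goes in short steps, Python scripts to look and compute and a tool call to move; the robot and the scene stay as the last step left them, time stands still between calls to the robot, and variables do not carry over. Pictures are saved under pics/ and viewed, and the job is handed in when it is done.

Besides the shell and the picture viewer there is one more tool, called after "Emit:" by a JSON object that holds its "api" and its "payload", one argument or row to a line. servo_tool: Moves the arm, as the interface text tells. Its arguments: {"type":"object","properties":{"linear":{"type":"array"},"twist":{"type":"array"},"fingers":{"type":"array"}},"required":["linear","twist","fingers"]}

```bash
mkdir -p pics; cat > h.py <<'E'
import numpy as np,cv2
from rig import readout,optics,r
from scipy.spatial.transform import Rotation as R
def snap(n,f):
    i=optics.camera_info(n); p,d=optics.read_camera(n)
    cv2.imwrite('pics/'+f+'.png',cv2.cvtColor(p,cv2.COLOR_RGB2BGR)); np.savez('pics/'+f+'.npz',p=p,d=d)
    return i,p,d
def rot(q): return R.from_quat([q[1],q[2],q[3],q[0]]).as_matrix()
def rays(i,uv):
    K=np.array([[i['fx'],0,i['cx']],[0,i['fy'],i['cy']],[0,0,1]])
    n=cv2.undistortPoints(np.array(uv,float).reshape(-1,1,2),K,np.array(i['D'],float)).reshape(-1,2)
    return np.c_[n,np.ones(len(n))]@rot(i['orientation']).T
def onz(i,uv,z):
    d=rays(i,uv); e=np.array(i['eye']); return e+d*((z-e[2])/d[:,2])[:,None]
def bydepth(i,uv,dep):
    return np.array(i['eye'])+rays(i,uv)*np.array(dep)[:,None]
E
python3 - <<'E'
from h import *
print(readout.observe()); print(r.grip_depth)
for n in ['scene','side','wrist']:
    i,p,d=snap(n,n+'0'); print(n,i)
E
```

```text
{'time_s': 0.0, 'joint_positions': array([-1.48949393,  0.4267318 ,  0.07383983,  1.60662562, -0.03410537,
        1.11079782, -0.06705522]), 'joint_vel': array([-0.00167198,  0.00053684, -0.00069035, -0.00021652, -0.0009593 ,
        0.00056945,  0.00114373]), 'joint_efforts': array([-1.83893389e-03, -9.49813414e+01,  3.76044184e+00, -4.63532317e+01,
        1.91681203e-02,  1.00191639e-02,  4.79089749e-06]), 'tool_pos': array([0.15433748, 0.65668937, 0.23060219]), 'eef_rot': array([-3.15681798e-05,  1.15135158e-01,  9.93349622e-01, -6.50992195e-04]), 'wrist_force': array([ 0.00556005, -0.14946939,  0.32845935]), 'torque': array([ 0.0446348 , -0.03509838,  0.03852244]), 'grip_width': 0.9975057322445937}
0.0187
scene {'fx': 429.40394628128956, 'fy': 429.40394628128956, 'cx': 259.52668705871497, 'cy': 194.74425923774302, 'D': array([-0.09472685,  0.        ,  0.        ,  0.        ,  0.        ]), 'eye': array([0.05666678, 0.9774999 , 0.43992743]), 'orientation': array([ 0.12599755, -0.19477772,  0.82531551, -0.51482091])}
side {'fx': 468.71549536991364, 'fy': 468.71549536991364, 'cx': 260.30229899191403, 'cy': 191.98417677236415, 'D': array([-0.14570998,  0.        ,  0.        ,  0.        ,  0.        ]), 'eye': array([0.15677851, 1.03675318, 0.44569522]), 'orientation': array([ 0.09060503, -0.15577693,  0.82951022, -0.52861807])}
wrist {'fx': 336.06897225104194, 'fy': 336.06897225104194, 'cx': 252.75597070449768, 'cy': 197.22761071703428, 'D': array([-0.03579004,  0.        ,  0.        ,  0.        ,  0.        ]), 'eye': array([0.08168795, 0.67371641, 0.37417087]), 'orientation': array([0.11729956, 0.77491219, 0.61422312, 0.09209708])}
```

View pics/scene0.png

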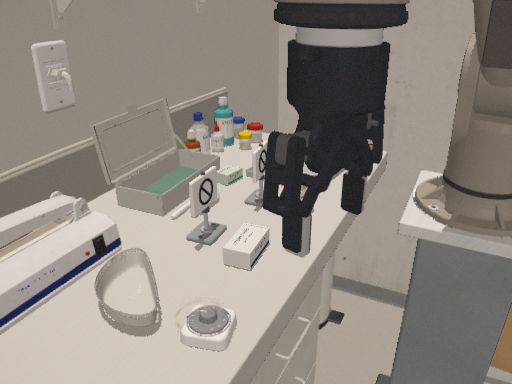

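View pics/side0.png

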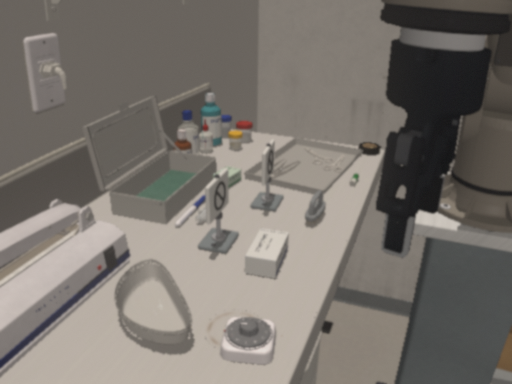

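View pics/wrist0.png

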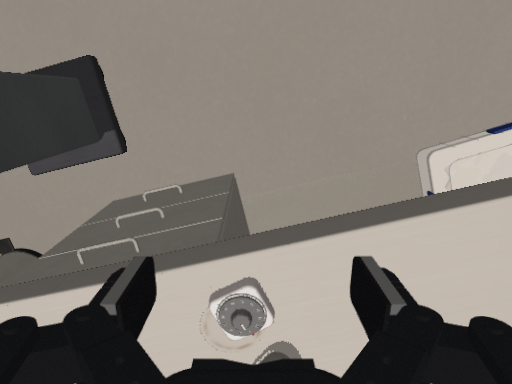

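The side view shows the carton at (267,252) with its sign at (217,212). The grey brush is at (316,206) with its sign at (268,180), so that one is the target. Next I'll measure it using depth.

```bash
python3 - <<'E'
from h import *
i=optics.camera_info('side'); z=np.load('pics/side0.npz'); d=z['d'];p=z['p']
vv,uu=np.mgrid[0:384,0:512]
P=bydepth(i,np.c_[uu.ravel(),vv.ravel()],d.ravel()).reshape(384,512,3)
for (u,v) in [(268,160),(268,203),(316,206),(217,195),(217,240),(267,250),(300,270)]: print((u,v),P[v,u].round(3),p[v,u])
np.save('pics/P.npy',P)
def show(lo,hi,us):
    m=np.zeros((384,512),bool); m[us[1]:us[3],us[0]:us[2]]=1
    m&=(d>0)&(P[...,2]>lo)&(P[...,2]<hi)
    Q=P[m]; return Q
Q=show(.065,.128,(255,140,285,195)); print('brush board',len(Q),Q.mean(0),Q.min(0),Q.max(0))
Q=show(.065,.128,(200,165,232,240)); print('carton board',len(Q),Q.mean(0),Q.min(0),Q.max(0))
Q=show(.01,.06,(300,185,335,225)); print('brush',len(Q),Q.mean(0),Q.min(0),Q.max(0))
c=cv2.resize(p[130:260,180:350],None,fx=4.5,fy=4.5,interpolation=cv2.INTER_CUBIC); cv2.imwrite('pics/c1.png',c[...,::-1])
E
```

```text
(268, 160) [0.446 0.215 0.108] [78 73 70]
(268, 203) [0.445 0.214 0.012] [85 84 81]
(316, 206) [0.344 0.211 0.023] [102 101  98]
(217, 195) [0.476 0.388 0.101] [86 82 77]
(217, 240) [0.48  0.386 0.01 ] [106 103 100]
(267, 250) [0.372 0.421 0.035] [206 198 188]
(300, 270) [ 0.318  0.406 -0.   ] [186 177 167]
brush board 362 [0.44901621 0.20860384 0.09857944] [0.44450646 0.15020218 0.06527779] [0.4567266  0.23994401 0.12795359]
carton board 785 [0.47707874 0.38730826 0.09696302] [0.47350009 0.3334538  0.06500745] [0.48296115 0.42392254 0.12780316]
brush 524 [0.3467303  0.20597477 0.02796254] [0.32723344 0.07641432 0.01025878] [0.40561324 0.26203423 0.05638164]
```

View pics/c1.png

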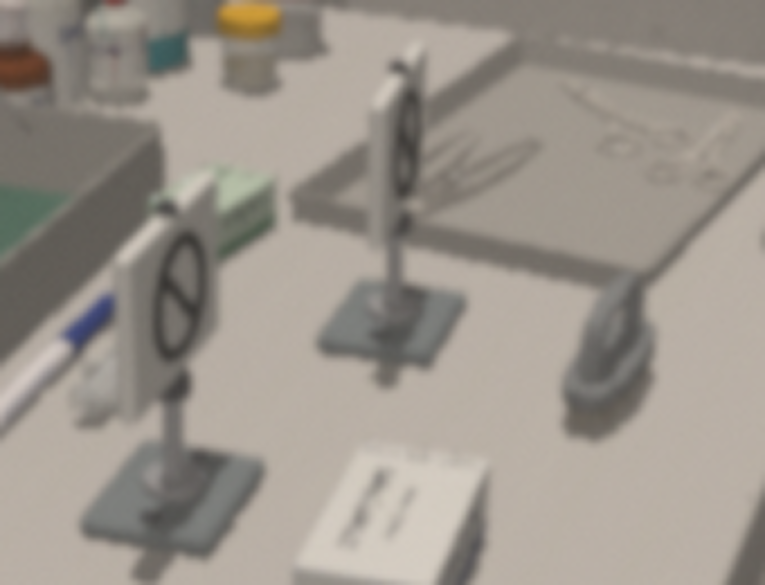

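```bash
python3 - <<'E'
from h import *
for n in ['side','scene']:
    i=optics.camera_info(n); z=np.load(f'pics/{n}0.npz'); d=z['d']
    vv,uu=np.mgrid[0:384,0:512]
    P=bydepth(i,np.c_[uu.ravel(),vv.ravel()],d.ravel())
    P=P[d.ravel()>0]
    def box(c,lo,hi,r=.06):
        return P[(abs(P[:,0]-c[0])<r)&(abs(P[:,1]-c[1])<r)&(P[:,2]>lo)&(P[:,2]<hi)]
    for c in [(.45,.197),(.478,.38)]:
        B=box(c,.065,.127); rr=cv2.fitLine(B[:,:2].astype(np.float32),cv2.DIST_HUBER,0,.01,.01).ravel()
        print(n,len(B),'normal-ang',np.degrees(np.arctan2(-rr[0],rr[1])), rr[2:], np.percentile(B[:,1],[0,1,99,100]),np.percentile(B[:,0],[0,50,100]))
        F=box(c,.007,.013); print(' foot',len(F), cv2.minAreaRect((F[:,:2]*1000).astype(np.float32)))
E
```

```text
side 350 normal-ang -174.0477 [0.44877893 0.20553939] [0.15020218 0.15162797 0.23939806 0.23994401] [0.44450646 0.44858171 0.45638238]
 foot 332 ((453.64111328125, 194.52676391601562), (56.05134582519531, 73.45117950439453), 4.006869792938232)
side 771 normal-ang -177.51541 [0.47735733 0.37445688] [0.3334538  0.3350319  0.42260934 0.42392254] [0.47350009 0.47673014 0.48296115]
 foot 523 ((494.1538391113281, 371.8045349121094), (82.3375244140625, 84.12405395507812), 3.0176634788513184)
scene 360 normal-ang -174.74022 [0.44704762 0.21272944] [0.16583837 0.16839287 0.24108731 0.24158415] [0.44266952 0.44689732 0.45366236]
 foot 161 ((458.7843322753906, 199.2664031982422), (42.20058059692383, 67.24842071533203), 3.853304147720337)
scene 841 normal-ang -177.52223 [0.47559026 0.3922266 ] [0.33316166 0.33707534 0.42434834 0.42579975] [0.47140457 0.4757688  0.48180963]
 foot 444 ((479.02606201171875, 380.1733703613281), (55.732383728027344, 70.1612319946289), 3.4250292778015137)
```

```bash
cat >> h.py <<'E'
def go(pos,yaw):
    """print shift(cm)/twist in tool axes to reach world pos, tool down with tool y at world angle yaw (deg)"""
    s=readout.observe(); M=rot(s['eef_rot']); y=np.radians(yaw)
    Y=np.array([np.cos(y),np.sin(y),0]); Z=np.array([0,0,-1.]); X=np.cross(Y,Z)
    T=np.c_[X,Y,Z]; l=M.T@(np.array(pos)-s['tool_pos'])*100; t=R.from_matrix(M.T@T).as_rotvec()
    print('t',s['time_s'],'tcp',s['tool_pos'].round(4),'yaw',np.degrees(np.arctan2(M[1,1],M[0,1])).round(2),'j',s['joint_positions'].round(2),'F',s['wrist_force'].round(1),'g',round(s['grip_width'],3))
    print('linear',l.round(2).tolist(),'twist',t.round(4).tolist())
E
python3 -c "
from h import *
go((.456,.168,.23),5.5)"
```

```text
t 0.15 tcp [0.1543 0.6568 0.2308] yaw 76.77 j [-1.49  0.43  0.07  1.61 -0.03  1.11 -0.07] F [ 0.4 -0.3 -0.4] g 1.007
linear [-40.55, -40.68, 0.12] twist [-0.0008, 0.0006, 1.244]
```

Emit:
{"api": "servo_tool", "payload": {
  "linear": [
    [-40.5, -40.7, 0],
    [-40.5, -40.7, 0],
    [-40.5, -40.7, 0],
    [-40.5, -40.7, 0],
    [-40.5, -40.7, 0]
  ],
  "twist": [
    [0, 0, 1.244],
    [0, 0, 1.244],
    [0, 0, 1.244],
    [0, 0, 1.244],
    [0, 0, 1.244]
  ],
  "fingers": [1, 1, 1, 1, 1]
}}

```text
time_s: 0.65
tool_pos: [0.2861, 0.4422, 0.2312]
eef_rot: [0.0, 0.474, 0.881, -0.0]
wrist_force: [2.2, 0.9, 0.8]
grip_width: 0.999
```

```bash
python3 -c "
from h import *
go((.456,.168,.23),5.5)"
```

```text
t 0.65 tcp [0.2861 0.4422 0.2312] yaw 33.45 j [-1.37  0.18  0.28  1.95 -0.06  1.02 -0.47] F [2.2 0.9 0.8] g 0.999
linear [-32.24, -0.94, 0.13] twist [-0.0004, 0.0005, 0.4879]
```

Emit:
{"api": "servo_tool", "payload": {
  "linear": [
    [-32.2, -0.9, 0.1],
    [-32.2, -0.9, 0.1],
    [-32.2, -0.9, 0.1],
    [-32.2, -0.9, 0.1],
    [-32.2, -0.9, 0.1]
  ],
  "twist": [
    [0, 0, 0.488],
    [0, 0, 0.488],
    [0, 0, 0.488],
    [0, 0, 0.488],
    [0, 0, 0.488]
  ],
  "fingers": [1, 1, 1, 1, 1]
}}

```text
time_s: 1.15
tool_pos: [0.4177, 0.2298, 0.2307]
eef_rot: [-0.0, 0.673, 0.74, 0.0]
wrist_force: [0.6, 1.2, -0.0]
grip_width: 0.998
```

```bash
python3 -c "
from h import *
go((.456,.168,.23),5.5)"
```

```text
t 1.15 tcp [0.4177 0.2298 0.2307] yaw 5.39 j [-1.12  0.1   0.52  2.06 -0.06  1.   -0.48] F [ 0.6  1.2 -0. ] g 0.998
linear [-6.51, 3.24, 0.07] twist [-0.0, -0.0001, -0.0018]
```

Emit:
{"api": "servo_tool", "payload": {
  "linear": [
    [-6.5, 3.2, 0.1],
    [-6.5, 3.2, 0.1],
    [-6.5, 3.2, 0.1],
    [-6.5, 3.2, 0.1]
  ],
  "twist": [
    [0, 0, 0],
    [0, 0, 0],
    [0, 0, 0],
    [0, 0, 0]
  ],
  "fingers": [1, 1, 1, 1]
}}

```text
time_s: 1.55
tool_pos: [0.4556, 0.1679, 0.2295]
eef_rot: [-0.0, 0.674, 0.739, -0.0]
wrist_force: [-0.1, 1.0, 0.1]
grip_width: 1.005
```

```bash
python3 -c "
from h import *
go((.456,.168,.23),5.5)
i,p,d=snap('wrist','w1'); print(i)
snap('side','s1')"
```

```text
t 1.55 tcp [0.4556 0.1679 0.2295] yaw 5.32 j [-1.01  0.12  0.58  2.05 -0.08  1.   -0.3 ] F [-0.1  1.   0.1] g 1.005
linear [0.01, 0.04, -0.05] twist [-0.0004, -0.0, -0.0031]
{'fx': 336.06897225104194, 'fy': 336.06897225104194, 'cx': 252.75597070449768, 'cy': 197.22761071703428, 'D': array([-0.03579004,  0.        ,  0.        ,  0.        ,  0.        ]), 'eye': array([0.44900891, 0.2422097 , 0.3730421 ]), 'orientation': array([0.14871496, 0.98778104, 0.04606029, 0.0071365 ])}
```

View pics/w1.png

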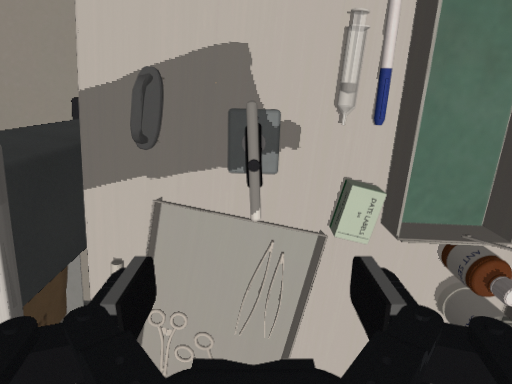

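View pics/s1.png

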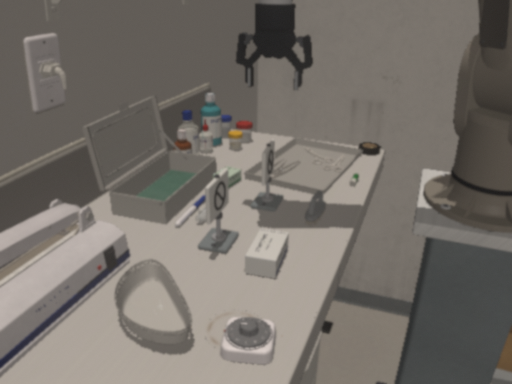

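The wrist view shows the board edge-on from (251,102) to (256,220), its cap at (254,165), its foot spanning (229–280, 109–173) and the brush at (147,108). Now I'll refine these with depth.

```bash
cat >> h.py <<'E'
def top(i,d,c=(.4535,.195)):
    vv,uu=np.mgrid[0:384,0:512]
    P=bydepth(i,np.c_[uu.ravel(),vv.ravel()],d.ravel()); P=P[d.ravel()>0]
    def box(lo,hi,r=.06): return P[(np.hypot(P[:,0]-c[0],P[:,1]-c[1])<r)&(P[:,2]>lo)&(P[:,2]<hi)]
    for nm,lo,hi in [('top',.125,.132),('cap',.1325,.14),('foot',.006,.014),]:
        B=box(lo,hi)
        if len(B)<8: print(nm,len(B)); continue
        (cx,cy),sz,a=cv2.minAreaRect((B[:,:2]*1000).astype(np.float32)); 
        rr=cv2.fitLine(B[:,:2].astype(np.float32),cv2.DIST_HUBER,0,.01,.01).ravel()
        print(nm,len(B),'ctr',round(cx,1),round(cy,1),np.round(sz,1),'ang',round(a,2),'line yaw',round((np.degrees(np.arctan2(-rr[0],rr[1]))+90)%180-90,2),'z',B[:,2].mean().round(4))
E
python3 -c "
from h import *
i=optics.camera_info('wrist'); top(i,np.load('pics/w1.npz')['d'])"
```

```text
top 1138 ctr 453.6 193.8 [ 8.  88.9] ang 7.52 line yaw 7.55 z 0.1302
cap 127 ctr 453.5 196.7 [ 8.  47.7] ang 5.12 line yaw 4.84 z 0.1348
foot 2243 ctr 454.0 193.5 [55.5 70.2] ang 3.94 line yaw -30.65 z 0.0106
```

```bash
python3 -c "
import cv2
p=cv2.imread('pics/w1.png'); cv2.imwrite('pics/c2.png',cv2.resize(p[90:235,200:310],None,fx=4,fy=4,interpolation=cv2.INTER_CUBIC))
from h import *
i=optics.camera_info('wrist');d=np.load('pics/w1.npz')['d']
vv,uu=np.mgrid[0:384,0:512]
P=bydepth(i,np.c_[uu.ravel(),vv.ravel()],d.ravel()).reshape(384,512,3)
m=(P[...,2]>.1325)&(P[...,2]<.14); m[:90]=0;m[235:]=0;m[:,:200]=0;m[:,310:]=0
v,u=np.nonzero(m);print(u.min(),u.max(),np.bincount(v)[90:])
"
```

```text
248 259 [ 0  0  0  0  0  0  0  0  0  0  0  0  0  0  0  0  0  0  0  0  0  0  0  0
  0  0  0  0  0  0  0  0  0  0  0  0  0  0  1  0  0  0  0  0  0  0  0  0
  0  0  1  0  1  0  0  0  0  0  0  0  1  0  0  0  0  0  0  0  1  0  5  8
 10 11 12 12 12 12 11 11  9  7  0  0  0  0  0  0  1  0  0  0  0  0  0  0
  0  0  0  0  0  0  0  1]
```

View pics/c2.png

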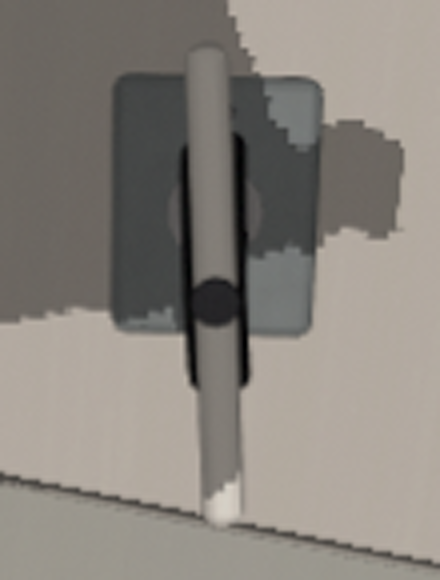

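```bash
python3 -c "
from h import *
go((.4577,.163,.103),7.5)"
```

```text
t 1.65 tcp [0.4551 0.1689 0.2295] yaw 5.46 j [-1.02  0.12  0.58  2.05 -0.08  1.   -0.3 ] F [-0.6 -0.1  0.1] g 0.999
linear [-0.62, 0.21, 12.65] twist [-0.0004, -0.0001, -0.0355]
```

Emit:
{"api": "servo_tool", "payload": {
  "linear": [
    [-0.62, 0.21, 3],
    [-0.62, 0.21, 7],
    [-0.62, 0.21, 11],
    [-0.62, 0.21, 12.6],
    [-0.62, 0.21, 12.6]
  ],
  "twist": [
    [0, 0, -0.036],
    [0, 0, -0.036],
    [0, 0, -0.036],
    [0, 0, -0.036],
    [0, 0, -0.036]
  ],
  "fingers": [1, 1, 1, 1, 1]
}}

```text
time_s: 2.15
tool_pos: [0.456, 0.1633, 0.1015]
eef_rot: [-0.001, 0.659, 0.753, -0.002]
wrist_force: [-0.2, -0.0, 1.2]
grip_width: 1.001
```

```bash
python3 -c "
from h import *
go((.4577,.163,.103),7.5)"
```

```text
t 2.15 tcp [0.456  0.1633 0.1015] yaw 7.63 j [-0.92  0.33  0.53  2.16 -0.25  0.71 -0.1 ] F [-0.2 -0.   1.2] g 1.001
linear [-0.05, 0.16, -0.15] twist [-0.0042, 0.002, 0.0022]
```

Emit:
{"api": "servo_tool", "payload": {
  "linear": [
    [-0.05, 0.16, -0.1],
    [-0.05, 0.16, -0.1],
    [-0.05, 0.16, -0.1],
    [-0.05, 0.16, -0.1],
    [-0.05, 0.16, -0.1]
  ],
  "twist": [
    [-0.004, 0.002, 0.002],
    [-0.004, 0.002, 0.002],
    [-0.004, 0.002, 0.002],
    [-0.004, 0.002, 0.002],
    [-0.004, 0.002, 0.002]
  ],
  "fingers": [1, 0.8, 0.5, 0.3, 0.2]
}}

```text
time_s: 2.65
tool_pos: [0.4579, 0.1632, 0.103]
eef_rot: [-0.0, 0.659, 0.752, 0.0]
wrist_force: [1.1, -0.0, 0.3]
grip_width: 0.333
```

```bash
python3 -c "
from h import *
go((.4577,.163,.103),7.5)"
```

```text
t 2.65 tcp [0.4579 0.1632 0.103 ] yaw 7.52 j [-0.92  0.32  0.53  2.16 -0.25  0.71 -0.09] F [ 1.1 -0.   0.3] g 0.333
linear [-0.02, -0.02, -0.0] twist [0.0005, -0.0007, 0.0003]
```

Emit:
{"api": "servo_tool", "payload": {
  "linear": [
    [0, 0, 0],
    [0, 0, 0],
    [0, 0, 0]
  ],
  "twist": [
    [0, 0, 0],
    [0, 0, 0],
    [0, 0, 0]
  ],
  "fingers": [0.12, 0.12, 0.12]
}}

```text
time_s: 2.95
tool_pos: [0.4579, 0.1632, 0.103]
eef_rot: [-0.0, 0.659, 0.752, 0.0]
wrist_force: [-0.4, -0.5, 0.2]
grip_width: 0.117
```

```bash
python3 -c "
from h import *
go((.4577,.163,.103),7.5)"
```

```text
t 2.95 tcp [0.4579 0.1632 0.103 ] yaw 7.52 j [-0.92  0.32  0.53  2.16 -0.25  0.71 -0.09] F [-0.4 -0.5  0.2] g 0.117
linear [-0.02, -0.02, 0.0] twist [0.0006, -0.0007, 0.0003]
```

Emit:
{"api": "servo_tool", "payload": {
  "linear": [
    [0.03, 0.4, 0],
    [0.11, 0.8, 0],
    [0.24, 1.19, 0],
    [0.42, 1.55, 0],
    [0.64, 1.89, 0]
  ],
  "twist": [
    [0, 0, -0.131],
    [0, 0, -0.262],
    [0, 0, -0.393],
    [0, 0, -0.524],
    [0, 0, -0.654]
  ],
  "fingers": [0.12, 0.12, 0.12, 0.12, 0.12]
}}

```text
time_s: 3.45
tool_pos: [0.4757, 0.172, 0.1029]
eef_rot: [-0.0, 0.38, 0.925, 0.0]
wrist_force: [-0.6, -0.5, 1.1]
grip_width: 0.12
```

```bash
cat >> h.py <<'E'
AX=np.array([.4537,.1937]); 
def arc(phi0,phi1,n,zt,rad=.031,flip=0):
    """rows to take the grip point (right end of board at yaw phi) from phi0 to phi1 deg"""
    for f in np.linspace(phi0,phi1,n+1)[1:]:
        a=np.radians(f); q=AX-rad*np.array([-np.sin(a),np.cos(a)])
        print(round(f,1),end=' '); go((*q,zt),f+flip)
E
python3 -c "
from h import *
arc(45,82.5,5,.103)"
```

```text
52.5 t 3.45 tcp [0.4757 0.172  0.1029] yaw 45.29 j [-0.78  0.33  0.37  2.11 -0.18  0.72  0.49] F [-0.6 -0.5  1.1] g 0.12
linear [0.02, 0.38, -0.01] twist [0.0004, -0.0004, -0.1258]
60.0 t 3.45 tcp [0.4757 0.172  0.1029] yaw 45.29 j [-0.78  0.33  0.37  2.11 -0.18  0.72  0.49] F [-0.6 -0.5  1.1] g 0.12
linear [0.1, 0.78, -0.01] twist [0.0004, -0.0003, -0.2567]
67.5 t 3.45 tcp [0.4757 0.172  0.1029] yaw 45.29 j [-0.78  0.33  0.37  2.11 -0.18  0.72  0.49] F [-0.6 -0.5  1.1] g 0.12
linear [0.22, 1.17, -0.01] twist [0.0004, -0.0003, -0.3876]
75.0 t 3.45 tcp [0.4757 0.172  0.1029] yaw 45.29 j [-0.78  0.33  0.37  2.11 -0.18  0.72  0.49] F [-0.6 -0.5  1.1] g 0.12
linear [0.4, 1.53, -0.01] twist [0.0004, -0.0003, -0.5185]
82.5 t 3.45 tcp [0.4757 0.172  0.1029] yaw 45.29 j [-0.78  0.33  0.37  2.11 -0.18  0.72  0.49] F [-0.6 -0.5  1.1] g 0.12
linear [0.62, 1.87, -0.01] twist [0.0005, -0.0003, -0.6494]
```

Emit:
{"api": "servo_tool", "payload": {
  "linear": [
    [0.02, 0.38, 0],
    [0.1, 0.78, 0],
    [0.22, 1.17, 0],
    [0.4, 1.53, 0],
    [0.62, 1.87, 0]
  ],
  "twist": [
    [0, 0, -0.126],
    [0, 0, -0.257],
    [0, 0, -0.388],
    [0, 0, -0.519],
    [0, 0, -0.649]
  ],
  "fingers": [0.12, 0.12, 0.12, 0.12, 0.12]
}}

```text
time_s: 3.95
tool_pos: [0.4844, 0.1895, 0.1027]
eef_rot: [-0.0, 0.063, 0.998, 0.0]
wrist_force: [-0.4, -0.7, 0.6]
grip_width: 0.121
```

```bash
python3 -c "
from h import *
arc(82.5,120,5,.103)"
```

```text
90.0 t 3.95 tcp [0.4844 0.1895 0.1027] yaw 82.77 j [-0.67  0.34  0.21  2.08 -0.11  0.73  1.05] F [-0.4 -0.7  0.6] g 0.121
linear [0.02, 0.42, -0.03] twist [0.0001, -0.0005, -0.1262]
97.5 t 3.95 tcp [0.4844 0.1895 0.1027] yaw 82.77 j [-0.67  0.34  0.21  2.08 -0.11  0.73  1.05] F [-0.4 -0.7  0.6] g 0.121
linear [0.1, 0.82, -0.03] twist [0.0002, -0.0005, -0.2571]
105.0 t 3.95 tcp [0.4844 0.1895 0.1027] yaw 82.77 j [-0.67  0.34  0.21  2.08 -0.11  0.73  1.05] F [-0.4 -0.7  0.6] g 0.121
linear [0.23, 1.2, -0.03] twist [0.0002, -0.0004, -0.388]
112.5 t 3.95 tcp [0.4844 0.1895 0.1027] yaw 82.77 j [-0.67  0.34  0.21  2.08 -0.11  0.73  1.05] F [-0.4 -0.7  0.6] g 0.121
linear [0.41, 1.57, -0.03] twist [0.0002, -0.0004, -0.5189]
120.0 t 3.95 tcp [0.4844 0.1895 0.1027] yaw 82.77 j [-0.67  0.34  0.21  2.08 -0.11  0.73  1.05] F [-0.4 -0.7  0.6] g 0.121
linear [0.63, 1.91, -0.03] twist [0.0003, -0.0004, -0.6498]
```

Emit:
{"api": "servo_tool", "payload": {
  "linear": [
    [0.02, 0.42, 0],
    [0.1, 0.82, 0],
    [0.23, 1.2, 0],
    [0.41, 1.57, 0],
    [0.63, 1.91, 0]
  ],
  "twist": [
    [0, 0, -0.126],
    [0, 0, -0.257],
    [0, 0, -0.388],
    [0, 0, -0.519],
    [0, 0, -0.65]
  ],
  "fingers": [0.12, 0.12, 0.12, 0.12, 0.12]
}}

```text
time_s: 4.45
tool_pos: [0.4805, 0.2091, 0.1026]
eef_rot: [-0.0, -0.261, 0.965, 0.0]
wrist_force: [0.3, -0.9, -0.4]
grip_width: 0.12
```

```bash
python3 -c "
from h import *
arc(120,157.5,5,.103)"
```

```text
127.5 t 4.45 tcp [0.4805 0.2091 0.1026] yaw 120.3 j [-0.58  0.34  0.06  2.06 -0.03  0.74  1.6 ] F [ 0.3 -0.9 -0.4] g 0.12
linear [0.02, 0.41, -0.04] twist [0.0003, -0.0007, -0.1256]
135.0 t 4.45 tcp [0.4805 0.2091 0.1026] yaw 120.3 j [-0.58  0.34  0.06  2.06 -0.03  0.74  1.6 ] F [ 0.3 -0.9 -0.4] g 0.12
linear [0.09, 0.81, -0.04] twist [0.0003, -0.0007, -0.2565]
142.5 t 4.45 tcp [0.4805 0.2091 0.1026] yaw 120.3 j [-0.58  0.34  0.06  2.06 -0.03  0.74  1.6 ] F [ 0.3 -0.9 -0.4] g 0.12
linear [0.22, 1.19, -0.04] twist [0.0004, -0.0007, -0.3874]
150.0 t 4.45 tcp [0.4805 0.2091 0.1026] yaw 120.3 j [-0.58  0.34  0.06  2.06 -0.03  0.74  1.6 ] F [ 0.3 -0.9 -0.4] g 0.12
linear [0.4, 1.55, -0.04] twist [0.0004, -0.0007, -0.5183]
157.5 t 4.45 tcp [0.4805 0.2091 0.1026] yaw 120.3 j [-0.58  0.34  0.06  2.06 -0.03  0.74  1.6 ] F [ 0.3 -0.9 -0.4] g 0.12
linear [0.62, 1.89, -0.04] twist [0.0005, -0.0006, -0.6492]
```

Emit:
{"api": "servo_tool", "payload": {
  "linear": [
    [0.02, 0.41, -0.04],
    [0.09, 0.81, -0.04],
    [0.22, 1.19, -0.04],
    [0.4, 1.55, -0.04],
    [0.62, 1.89, -0.04]
  ],
  "twist": [
    [0, 0, -0.126],
    [0, 0, -0.257],
    [0, 0, -0.388],
    [0, 0, -0.519],
    [0, 0, -0.649]
  ],
  "fingers": [0.12, 0.12, 0.12, 0.12, 0.12]
}}

```text
time_s: 4.95
tool_pos: [0.4655, 0.2222, 0.1029]
eef_rot: [-0.0, -0.558, 0.83, 0.0]
wrist_force: [1.2, -0.7, 0.2]
grip_width: 0.118
```

```bash
python3 -c "
from h import *
arc(157.5,183.9,4,.103)"
```

```text
164.1 t 4.95 tcp [0.4655 0.2222 0.1029] yaw 157.78 j [-0.5   0.33 -0.09  2.07  0.04  0.74  2.14] F [ 1.2 -0.7  0.2] g 0.118
linear [0.0, 0.36, -0.01] twist [0.0006, -0.0007, -0.1103]
170.7 t 4.95 tcp [0.4655 0.2222 0.1029] yaw 157.78 j [-0.5   0.33 -0.09  2.07  0.04  0.74  2.14] F [ 1.2 -0.7  0.2] g 0.118
linear [0.06, 0.71, -0.01] twist [0.0007, -0.0007, -0.2255]
177.3 t 4.95 tcp [0.4655 0.2222 0.1029] yaw 157.78 j [-0.5   0.33 -0.09  2.07  0.04  0.74  2.14] F [ 1.2 -0.7  0.2] g 0.118
linear [0.16, 1.05, -0.01] twist [0.0007, -0.0007, -0.3407]
183.9 t 4.95 tcp [0.4655 0.2222 0.1029] yaw 157.78 j [-0.5   0.33 -0.09  2.07  0.04  0.74  2.14] F [ 1.2 -0.7  0.2] g 0.118
linear [0.3, 1.38, -0.01] twist [0.0008, -0.0006, -0.4558]
```

j7 will end near 2.5, which is within range.

Emit:
{"api": "servo_tool", "payload": {
  "linear": [
    [0, 0.36, 0],
    [0.06, 0.71, 0],
    [0.16, 1.05, 0],
    [0.3, 1.38, 0],
    [0.3, 1.38, 0]
  ],
  "twist": [
    [0, 0, -0.11],
    [0, 0, -0.226],
    [0, 0, -0.341],
    [0, 0, -0.456],
    [0, 0, -0.456]
  ],
  "fingers": [0.12, 0.12, 0.12, 0.12, 0.12]
}}

```text
time_s: 5.45
tool_pos: [0.4514, 0.2245, 0.1029]
eef_rot: [0.001, 0.732, -0.682, -0.0]
wrist_force: [0.3, -0.2, 0.0]
grip_width: 0.116
```

```bash
python3 -c "
from h import *
arc(183.9,183.9,1,.103)
i,p,d=snap('wrist','w2'); top(i,d,AX)"
```

```text
183.9 t 5.45 tcp [0.4514 0.2245 0.1029] yaw -175.97 j [-0.43  0.32 -0.19  2.09  0.09  0.74  2.54] F [ 0.3 -0.2  0. ] g 0.116
linear [-0.02, -0.02, -0.01] twist [0.0012, -0.0004, 0.0022]
top 4948 ctr 448.7 193.4 [87.8 36.6] ang 81.23 line yaw 3.47 z 0.13
cap 1084 ctr 447.6 196.3 [80.3 35.9] ang 77.14 line yaw -1.26 z 0.1355
foot 4670 ctr 454.5 192.9 [56.1 69.9] ang 3.64 line yaw 39.59 z 0.0106
```

View pics/w2.png

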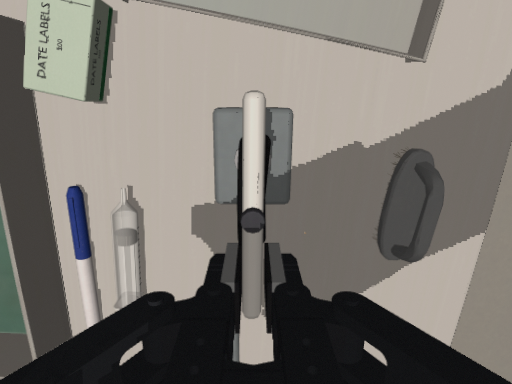

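The wrist view shows the board between the fingers: top from (253,92) to (252,318), cap at (252,220), brush untouched at (411,205). I'll grip to square it up, then open.

Emit:
{"api": "servo_tool", "payload": {
  "linear": [
    [-0.02, -0.02, 0],
    [-0.02, -0.02, 0],
    [-0.02, -0.02, 0],
    [-0.02, -0.02, 0]
  ],
  "twist": [
    [0, 0, 0.002],
    [0, 0, 0.002],
    [0, 0, 0.002],
    [0, 0, 0.002]
  ],
  "fingers": [0.06, 0.06, 0.06, 0.06]
}}

```text
time_s: 5.9
tool_pos: [0.4519, 0.2246, 0.103]
eef_rot: [0.001, 0.729, -0.685, -0.0]
wrist_force: [-1.9, -1.2, 6.2]
grip_width: 0.083
```

```bash
python3 -c "
from h import *
arc(183.8,183.8,1,.103)"
```

```text
183.8 t 5.9 tcp [0.4519 0.2246 0.103 ] yaw -176.47 j [-0.43  0.32 -0.19  2.09  0.09  0.74  2.53] F [-1.9 -1.2  6.2] g 0.083
linear [-0.01, 0.03, 0.0] twist [0.001, -0.0006, -0.0048]
```

Emit:
{"api": "servo_tool", "payload": {
  "linear": [
    [0, 0.02, 0],
    [0, 0.02, 0],
    [0, 0.02, 0],
    [0, 0.02, 0],
    [0, 0.02, 0]
  ],
  "twist": [
    [0, 0, -0.005],
    [0, 0, -0.005],
    [0, 0, -0.005],
    [0, 0, -0.005],
    [0, 0, -0.005]
  ],
  "fingers": [0.06, 0.06, 0.2, 0.5, 0.7]
}}

```text
time_s: 6.4
tool_pos: [0.4518, 0.2246, 0.1029]
eef_rot: [0.001, 0.73, -0.683, -0.0]
wrist_force: [-0.1, 0.1, -0.1]
grip_width: 0.535
```

Emit:
{"api": "servo_tool", "payload": {
  "linear": [
    [0, 0, 0],
    [0, 0, -2],
    [0, 0, -6],
    [0, 0, -10],
    [0, 0, -12.5]
  ],
  "twist": [
    [0, 0, 0],
    [0, 0, 0],
    [0, 0, 0],
    [0, 0, 0],
    [0, 0, 0]
  ],
  "fingers": [0.8, 0.9, 1, 1, 1]
}}

```text
time_s: 6.9
tool_pos: [0.4524, 0.2251, 0.2307]
eef_rot: [-0.001, 0.73, -0.683, 0.0]
wrist_force: [0.7, 0.4, 0.1]
grip_width: 0.999
```

```bash
python3 -c "
from h import *
arc(183.8,183.8,1,.23)
i,p,d=snap('wrist','w3'); top(i,d,AX)
snap('side','s3')
i,p,d=snap('scene','sc3')
c=[]
for n in ['s3','sc3']:
    q=cv2.imread(f'pics/{n}.png'); c.append(cv2.resize(q[120:270,180:350],None,fx=2.3,fy=2.3,interpolation=cv2.INTER_CUBIC))
cv2.imwrite('pics/c3.png',np.hstack(c))"
```

```text
183.8 t 6.9 tcp [0.4524 0.2251 0.2307] yaw -176.2 j [-0.41  0.16 -0.2   1.97  0.04  1.01  2.58] F [0.7 0.4 0.1] g 0.999
linear [0.04, 0.07, 0.07] twist [-0.0011, 0.0006, 0.0001]
top 1124 ctr 454.6 192.6 [ 8.1 88.9] ang 4.13 line yaw 3.89 z 0.1302
cap 122 ctr 455.4 180.7 [ 7.9 55.5] ang 3.54 line yaw 4.64 z 0.1348
foot 2272 ctr 454.6 192.5 [56.2 69.8] ang 3.86 line yaw 40.28 z 0.0106
```

View pics/w3.png

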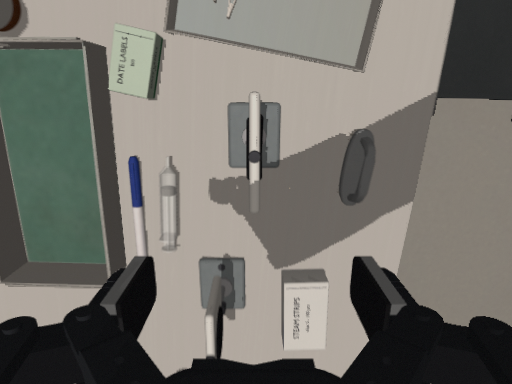

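View pics/c3.png

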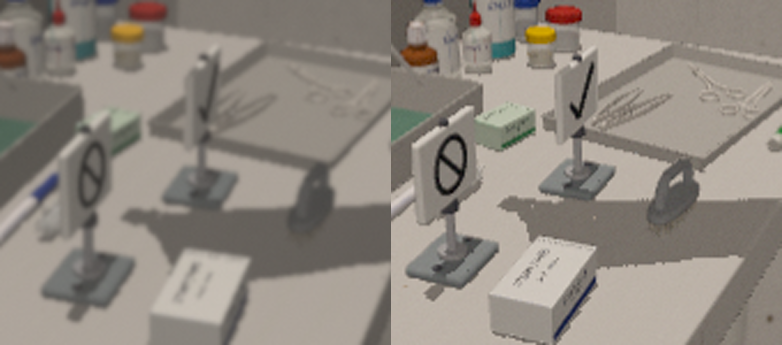

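The brush's sign now shows its tick, with the board at 3.9–4.1° and the foot at 3.9°. The other sign still shows its barred ring, and the brush and carton look unmoved. The gripper is 9 cm above everything, so I'll hand in.

```bash
python3 -c "
from rig import close_job
print(close_job())"
```

```text
the job is handed in; nothing more can be done
None
```

The brush's sign now shows its tick towards the robot and is back in line with its foot. I held the board loosely near one edge, turned it 176° anticlockwise about its pivot, gripped it briefly to square it, then let go and lifted clear.

- **Alignment:** the last wrist view put the board at 3.9–4.1° and its foot at 3.9°, so they agree to about 0.3°.
- **Surroundings:** in the last pictures the other sign still shows its barred ring, and the brush and carton look unmoved. I judged these by eye and did not re-measure them.
- **Limits:** the last reading was at 6.9 s. The highest wrist force I read was about 7 N, and the last joint reached 2.58 rad of its 2.73 limit.
- **Failed reading:** the cap's position measurement was spoiled by stray depth pixels in every view, so I took the pivot from the centres of the board and foot.

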